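Find a boring bar's balance point and rest it there

TASK

Inside this hollow boring bar a damping weight is clamped at an unknown place, so nobody knows where it balances. Lift the bar out of its two-post cradle, find by trial lifts where along its length it balances, and lay it gently in the V of the single slim rest so that it stays there level by itself when you let go. Never let the bar tip steeply, do not ram it against the rest or the cradle, and leave the grinding wheel, spanner and oil can where they are.

Things in the scene. Friction and masses are not known exactly. Their poses are not given: they have to be found in the camera images.
- bar_mid (a point): Mid-point of the boring bar, on its axis; x runs along the bar. Smooth round grey steel bar, 360 mm long, 28 mm diameter, small brass cutter tip at its +x end. At the start its axis lies 60 mm above the bench, in the cradle's two Vs, its middle within 10 mm of the cradle's. Grip it across its diameter from above, between the posts.
- bar: The same bar, same origin and axes as bar_mid. Weighs 0.65 to 0.76 kg. The clamped weight inside puts the balance point anywhere up to 100 mm to either side of the middle, new every time. Firmly gripped (60 N or more) off balance it does not swing and the wrist feels the moment; lightly gripped it swings. It can roll about its axis.
- cradle: Green cradle fixed to the bench: base rail 320 x 56 x 10 mm with two V-topped posts, 16 mm thick, centred 140 mm to either side of the origin along x, tops 54 mm above the bench. Between the posts it is clear down to the rail. Origin on the bench under its centre, x along the bar's lie.
- rest_axis (a point): Where the bar's axis passes over the middle of the balance rest once seated in its V: 100 mm above the bench, x along the V (the bar must lie along it, either way round).
- rest: Balance rest fixed to the bench: green foot 90 x 90 x 12 mm, tapering neck to 46 mm height, then a steel stem with a V on top, 23 mm wide (y), 22 mm long (x), lips 89 mm up. Narrower than the bar, so fingers holding the bar can straddle it. The bar tips off unless its balance point is within about 9 mm of the middle. Origin on the bench, x along the V.
- grinding_wheel: Bystander: grey grinding wheel lying flat, 90 mm diameter, 18 mm thick. Origin under its centre.
- spanner: Bystander: steel spanner lying on the bench, about 180 mm long along its x axis, under 20 mm high.
- oil: Bystander: small closed grey can standing upright, 48 mm diameter, 90 mm tall. Origin under its centre.
Not all that is in view belongs to the job. Of the things that look like the rest, the largest one is meant.

How it is judged:
On the way:
1. the bar is lifted clear of the cradle and held level (contact force between bar and cradle below 0.05 N and contact force between bar and the fingers above 2 N and height (world z) of bar_mid above 0.066 m and angle between bar's own x axis and vertical between 1.4708 and 1.6708 rad), for 0.3 s.
At the end, for the whole second after the job is handed in: The bar lies in the V of the single rest, off the cradle, along the V within 7 degrees, level within 3 degrees, its axis 95 to 105 mm above the bench, its middle within 110 mm of the rest's, at rest and let go (contact force between bar and rest above 4 N and contact force between bar and cradle below 0.05 N and x of bar_mid in the frame of rest between -0.11 and 0.11 m and angle between the x axis of bar and the x axis of rest, either way round below 0.12 rad and height (world z) of bar_mid between 0.095 and 0.105 m and linear speed of bar below 0.02 m/s and angular speed of bar below 0.1 rad/s and angle between bar's own x axis and vertical between 1.5208 and 1.6208 rad); the robot touches nothing.
It fails at once if the bar tips more than 14 degrees from level (angle between bar's own x axis and vertical below 1.32 rad or angle between bar's own x axis and vertical above 1.82 rad).
It fails at once if the bar is rammed against the rest (over 25 N) (contact force between bar and rest above 25 N).
It fails at once if the bar is rammed against the cradle (over 60 N) (contact force between bar and cradle above 60 N).
It fails at once if the grinding wheel, spanner or oil can is moved more than 20 mm (distance of any of grinding_wheel, spanner, oil from where it was at the start of the episode above 0.02 m).
It also fails if it takes over 53 s, if anything falls off the work surface, if the arm or the gripper's body presses on something with over 40 N, if the wrist force passes 120 N, or if a joint passes its speed limit or range.

ROBOT

A 7-joint arm with a two-finger parallel gripper is mounted at the origin on the work surface. World frame = base frame: x ahead of the robot, y to its left, z up, the work surface at z = 0. Lengths are in m, angles in rad, forces in N, time in s.
With the tool pointing down it reaches from about 0.425 to 0.825 m from the base axis. Payload 3.6 kg.
Tool frame: the origin (TCP) lies between the finger pads; the fingertips stand 25 mm ahead of it and the grasp point (between the pads) lies 6 mm ahead of it; z points along the fingers, x is the direction in which the jaws open and shut, and the axes are right-handed (so a half turn about z gives the same grasp; the last joint's range is limited). The gripper opens to 85 mm and grips with 20 to 120 N. Pads are 22 mm wide; open, the fingers measure 114 mm over their backs; the gripper's body (76 mm by 85 mm) begins 54 mm behind the grasp point. The pads swing forward as they close: fully open they stand 13 mm farther back than shut.
Start: joints at [1.153, 0.615, -0.013, 1.423, 0.008, 1.103, -0.04], TCP at [0.248, -0.601, 0.256] pointing down, gripper open.
Joint ranges: [-3.12, 3.12], [-0.3, 2.06], [-1.34, 1.32], [0.26, 2.42], [-1.36, 4.5], [0.01, 1.98], [-2.84, 2.84]. Speed limits (rad/s): [2.79, 2.79, 3.14, 3.14, 3.14, 3.14, 3.14].

INTERFACE

Orientations are given as a unit quaternion [x, y, z, w].
In Python, from rig import ctrl gives the robot as it stands.
- The arm moves only by the tool servo_tool, never from a script. Its argument "deltas" is a list of rows, each an object of numbers: "x", "y", "z": the shift along the tool's x, y, z in m; "twist": the turn about the tool's z in degrees; "gripper": the finger opening in m, from 0 to 0.0854. A call has 1 to 12 rows; each row shifts and turns the pose as measured when the row begins, along the tool's axes as they then stand; what a row does not reach is not made up. A row lasts 1/10 s, in which the tool goes at most 50 mm and 8.59 degrees, less where a joint would pass 70% of its speed; a pose out of reach is approached as far as the arm can. A call is refused whole if a number of a shift passes 0.05 or a number of a turn 8.59, either way. A call with a gripper value outside its range is refused whole. The fingers move at their own pace and stop on an object; the grip force is fixed at half the most. Time passes only in rows, so rows that do not move let the fingers close. It gives the time, the measured TCP pose, the force and the opening at its end, in the units of the state.
- ctrl.get_state(): the state, without advancing time (a new reading comes with each control period).
- ctrl.grab_frame(name): name is "scene" or "top" or "wrist"; returns (picture, depth): 480x640x3 uint8, red, green, blue; 480x640 float32, m along the optical axis (not along the pixel's ray), 0 where there is no reading.
- ctrl.camera_params(name): a dict with "camera_matrix" (3x3 intrinsics, pixels), "extrinsics" (4x4, takes a point from world to camera coordinates). Camera axes: x right, y up, looking along -z (the intrinsics and any distortion apply to the point x, -y, -z); pixel columns grow to the right and rows downward; lengths in m; the calibration is good to about 2 mm. A picture is of the moment at which its call begins: read the wrist's pose just before it. camera_params takes no time and is no camera call; for the wrist camera it gives the pose at the moment of the call.
- ctrl.job_done(): hands the job in, once; it reports no verdict.
Trained networks look in the newest picture that a camera, given by its name, has taken for a name from the list of things; names that differ only in an ending like _2 or _b are one class to them, and where a whole thing is asked for, a point or a joint stands for the part that bears it (a point fixed in the world has none). Each returns a list of dicts, best first, with "confidence" (0 to 1); they miss things now and then, are a little off and sometimes report something else, mostly with a low value. They report only what shows in the picture. A call takes as long as a camera call. They do not tell look-alikes from the thing itself.
- ctrl.spot_in(camera, label): "location" ([x, y, z] in m, in world coordinates, good to about 4 mm: the middle of the surface that is visible of it).
- ctrl.outline_of(camera, label): "mask" (480x640 bool, what is visible of it).
The state is a dict: "time": time; "qpos": joint angles; "dq": joint speeds; "joint_torque": joint torques, N m; "tool_pos": TCP position; "eef_rot": TCP orientation; "wrist_force": force on the tool from outside, world axes, zero at the start; "torque": the same for the moment, N m; "width": finger opening in m.
Only numpy, scipy, OpenCV 4.12 (cv2) and the standard library are available. Lean on these libraries where they do the work, as an engineer would, in place of code of your own. Each camera call takes 0.05 s, during which the arm holds its last target.

## Working session

There is one attempt and no reset: what is moved stays moved. The work goes in short steps, Python scripts to look and compute and a tool call to move; the robot and the scene stay as the last step left them, time stands still between calls to the robot, and variables do not carry over. Pictures are saved under pics/ and viewed, and the job is handed in when it is done.

Besides the shell and the picture viewer there is one more tool, called after "Call:" by a JSON object that holds its "fn" and its "kwargs". servo_tool: Moves the arm, as the interface text tells. Its arguments: {"type":"object","properties":{"deltas":{"type":"array"}},"required":["deltas"]}

```bash
mkdir -p pics; ls
cat > h.py <<'E'
import numpy as np, cv2
from rig import ctrl
def save(name,cam):
    rgb,d=ctrl.grab_frame(cam); cv2.imwrite(f'pics/{name}.png',cv2.cvtColor(rgb,cv2.COLOR_RGB2BGR)); np.save(f'{name}_d.npy',d); np.save(f'{name}_rgb.npy',rgb); return rgb,d
def cloud(d,cam,p=None):
    p=p or ctrl.camera_params(cam); K=np.array(p['camera_matrix']);T=np.linalg.inv(np.array(p['extrinsics']))
    v,u=np.mgrid[:d.shape[0],:d.shape[1]]
    x=(u-K[0,2])/K[0,0]*d; y=(v-K[1,2])/K[1,1]*d
    P=np.stack([x,-y,-d,np.ones_like(d)],-1)@T.T
    return P[...,:3]
E
python3 - <<'E'
from h import *
np.set_printoptions(precision=4,suppress=True)
for c in ['scene','top']:
    save(c+'0',c)
    p=ctrl.camera_params(c); print(c,p)
    for l in ['bar','rest','cradle','grinding_wheel','spanner','oil','rest_axis']:
        try: print(l,[(np.round(o['location'],3),round(o['confidence'],2)) for o in ctrl.spot_in(c,l)])
        except Exception as e: print(l,e)
print(ctrl.get_state())
E
```

```text
pics
scene {'camera_matrix': array([[463.8779,   0.    , 311.3608],
       [  0.    , 463.8779, 241.8447],
       [  0.    ,   0.    ,   1.    ]]), 'extrinsics': array([[-0.4382,  0.8989,  0.0053,  0.1818],
       [-0.6375, -0.3149,  0.7032,  0.3233],
       [ 0.6337,  0.3047,  0.711 , -1.245 ],
       [ 0.    ,  0.    ,  0.    ,  1.    ]])}
bar [(array([ 0.6  , -0.146,  0.068]), 0.63)]
rest [(array([0.543, 0.181, 0.016]), 0.86), (array([0.676, 0.308, 0.006]), 0.82), (array([0.727, 0.104, 0.012]), 0.68)]
cradle [(array([ 0.59 , -0.148,  0.01 ]), 0.56)]
grinding_wheel [(array([ 0.462, -0.002,  0.016]), 0.6)]
spanner [(array([0.7  , 0.004, 0.004]), 0.63)]
oil [(array([0.506, 0.372, 0.066]), 0.96)]
rest_axis [(array([0.679, 0.304, 0.012]), 0.97), (array([0.733, 0.103, 0.006]), 0.93), (array([0.545, 0.178, 0.013]), 0.88)]
top {'camera_matrix': array([[467.7892,   0.    , 329.3293],
       [  0.    , 467.7892, 238.6637],
       [  0.    ,   0.    ,   1.    ]]), 'extrinsics': array([[-0.0256, -0.9993, -0.0268,  0.1143],
       [ 0.9986, -0.0268,  0.0448, -0.5883],
       [-0.0455, -0.0257,
[... 360 characters left out ...]
 0.019]), 0.67)]
spanner [(array([0.688, 0.   , 0.007]), 0.58)]
oil []
rest_axis [(array([0.671, 0.301, 0.007]), 0.91), (array([0.534, 0.17 , 0.01 ]), 0.72), (array([0.72 , 0.096, 0.011]), 0.69)]
{'time': 0.8, 'qpos': array([ 1.1525,  0.6149, -0.0126,  1.4234,  0.0081,  1.1034, -0.0404]), 'dq': array([-0.0002, -0.    , -0.0007, -0.    ,  0.0007, -0.0003,  0.0003]), 'joint_torque': array([ -0.0011, -46.9057,   0.2589, -17.1334,   0.0101,   0.0015,
        -0.    ]), 'tool_pos': array([ 0.2482, -0.6007,  0.2563]), 'eef_rot': array([ 0.8312, -0.5559, -0.    , -0.    ]), 'wrist_force': array([ 0.6161, -0.5901,  0.0275]), 'torque': array([-0.0451, -0.0043,  0.031 ]), 'width': 0.08550984451917543}
```

View pics/scene0.png

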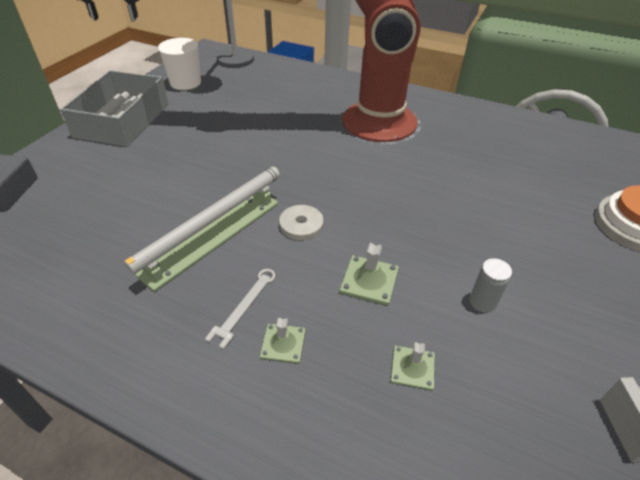

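View pics/top0.png

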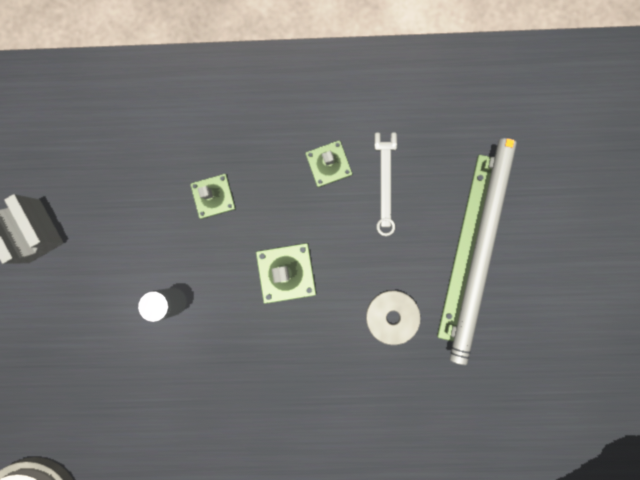

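The scene image shows the bar in its cradle (brass tip at about (132,262)). The largest rest is at about (370,278), and the two smaller ones are look-alikes. The top view agrees, with the rest at (286,273) and the bar running from (508,140) to (460,362). Next I'll measure them from the depth.

```bash
cat > m.py <<'E'
from h import *
np.set_printoptions(precision=4,suppress=True)
for c in ['scene','top']:
    d=np.load(c+'0_d.npy'); P=cloud(d,c); rgb=np.load(c+'0_rgb.npy').astype(int)
    ok=d>0
    # bench z check
    reg=ok&(P[...,0]>.45)&(P[...,0]<.8)&(P[...,1]>-.3)&(P[...,1]<.4)
    print(c,'bench z',np.median(P[reg][:,2]))
    b=ok&(P[...,2]>.060)&(P[...,2]<.09)&(P[...,0]>.3)&(P[...,0]<.85)&(P[...,1]>-.3)&(P[...,1]<-.03)
    Q=P[b]; m=Q.mean(0)
    r=cv2.fitLine(Q[:,:2].astype(np.float32),cv2.DIST_HUBER,0,.01,.01).ravel()
    dr=r[:2]*np.sign(r[0]); 
    t=(Q[:,:2]-m[:2])@dr; n=(Q[:,:2]-m[:2])@np.array([-dr[1],dr[0]])
    lo,hi=np.percentile(t,[.2,99.8]); print('bar',len(Q),'ang',np.degrees(np.arctan2(dr[1],dr[0])),'len',hi-lo,'mid',m[:2]+dr*(lo+hi)/2,'width',np.percentile(n,[1,99]),'ztop',np.percentile(Q[:,2],[50,90,99]))
    # cradle green base
    g=ok&(rgb[...,1]>rgb[...,2]*1.25)&(rgb[...,1]>rgb[...,0]+5)&reg
    gc=g&(P[...,1]<-.06)&(P[...,2]<.02)
    rr=cv2.minAreaRect((P[gc][:,:2]*1000).astype(np.float32)); print('cradle rect',rr)
    gr=g&(np.hypot(P[...,0]-.54,P[...,1]-.177)<.075)&(P[...,2]<.025)
    rr=cv2.minAreaRect((P[gr][:,:2]*1000).astype(np.float32)); print('foot rect',rr, np.median(P[gr][:,2]))
    st=ok&(np.hypot(P[...,0]-.54,P[...,1]-.177)<.03)&(P[...,2]>.05)
    Q=P[st]; print('stem',len(Q),Q[:,2].max(),np.median(Q[Q[:,2]>.078],0))
    Q2=Q[Q[:,2]>.078]
    if len(Q2)>4: print(cv2.minAreaRect((Q2[:,:2]*1000).astype(np.float32)))
    for sc,(u,v) in {'scene':(370,262),'top':(284,274)}.items():
        if sc==c:
            im=cv2.imread(f'pics/{c}0.png')[v-40:v+40,u-40:u+40]; cv2.imwrite(f'pics/{c}_rest.png',cv2.resize(im,(560,560),interpolation=cv2.INTER_CUBIC))
E
python3 m.py
```

```text
scene bench z 0.001394737690921799
bar 2334 ang -14.830218 len 0.3591058276897364 mid [ 0.5657 -0.1386] width [-0.0155  0.0087] ztop [0.0716 0.0749 0.0764]
cradle rect ((583.7577514648438, -147.68971252441406), (57.74186325073242, 287.8021545410156), 75.14506530761719)
foot rect ((537.2651977539062, 176.79962158203125), (87.15139770507812, 87.43096160888672), 7.274119853973389) 0.013181429889679963
stem 299 0.09059130178055019 [0.537  0.176  0.0869]
((535.044921875, 176.03280639648438), (23.546518325805664, 22.62697410583496), 7.218133449554443)
top bench z 0.0006515561929153479
bar 4139 ang -14.548943 len 0.3581765499252908 mid [ 0.565  -0.1428] width [-0.0153  0.0116] ztop [0.0717 0.0746 0.0764]
cradle rect ((586.765625, -135.61663818359375), (27.240528106689453, 288.4889831542969), 75.30464935302734)
foot rect ((535.1011962890625, 175.17840576171875), (89.9531021118164, 90.07331848144531), 7.960346221923828) 0.014509940379516528
stem 226 0.09160047548384131 [0.5352 0.1751 0.087 ]
((535.1858520507812, 175.31900024414062), (21.769895553588867, 22.95248794555664), 8.00967025756836)
```

View pics/scene_rest.png

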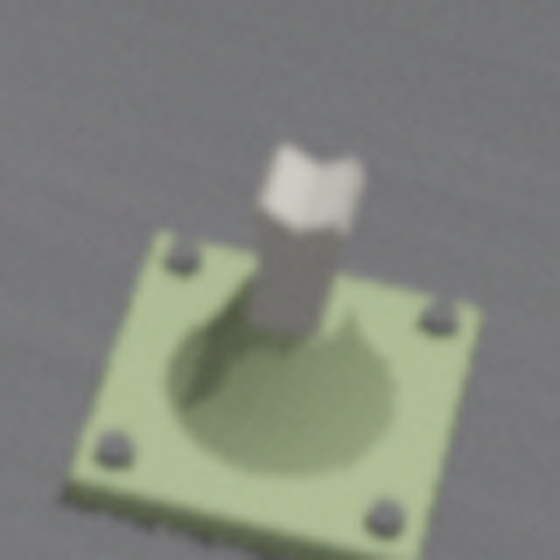

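View pics/top_rest.png

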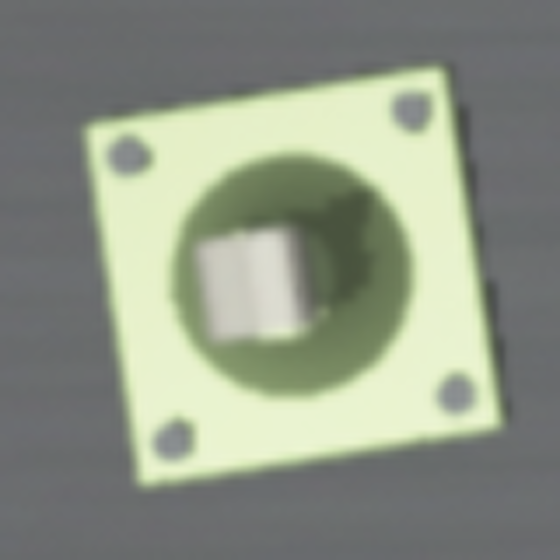

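The V runs at about +7.6° yaw through (0.536, 0.176). The bar lies at −14.7° yaw with its middle near (0.565, −0.141). I'll turn the tool across the bar first.

Call:
{"fn": "servo_tool", "kwargs": {"deltas": [{"twist": 7.5},{"twist": 7.5},{"twist": 7.5},{"twist": 7.5},{"twist": 7.2}]}}

```text
invalid input at $.deltas[0]: expected keys x, y, z, twist, gripper
```

```bash
cat >> h.py <<'E'
from scipy.spatial.transform import Rotation as R
def go(x,y,z,yaw=None):
    s=ctrl.get_state(); M=R.from_quat(s['eef_rot']).as_matrix(); d=M.T@(np.array([x,y,z])-s['tool_pos'])
    a=np.degrees(np.arctan2(M[1,0],M[0,0]))
    print('t',s['time'],'pos',np.round(s['tool_pos'],4),'yaw_x',round(a,2),'tool z',np.round(M[:,2],3),'F',np.round(s['wrist_force'],2),'T',np.round(s['torque'],3),'w',round(s['width'],4))
    print('tool delta',np.round(d,4),'norm',np.linalg.norm(d).round(4),'twist', None if yaw is None else round(-((yaw-a+180)%360-180),2))
E
python3 -c "
from h import *
go(.565,-.141,.17,-104.7)"
```

```text
t 0.8 pos [ 0.2482 -0.6007  0.2563] yaw_x -67.55 tool z [ 0.  0. -1.] F [ 0.62 -0.59  0.03] T [-0.045 -0.004  0.031] w 0.0855
tool delta [-0.3039 -0.4683  0.0863] norm 0.5649 twist 37.15
```

Call:
{"fn": "servo_tool", "kwargs": {"deltas": [{"x": 0,"y": 0,"z": 0,"twist": 7.5,"gripper": 0.085},{"x": 0,"y": 0,"z": 0,"twist": 7.5,"gripper": 0.085},{"x": 0,"y": 0,"z": 0,"twist": 7.5,"gripper": 0.085},{"x": 0,"y": 0,"z": 0,"twist": 7.5,"gripper": 0.085},{"x": 0,"y": 0,"z": 0,"twist": 7.2,"gripper": 0.085}]}}

```text
time: 1.3
tool_pos: [0.248, -0.6008, 0.2565]
eef_rot: [-0.6, 0.8, -0.0, 0.0]
wrist_force: [0.2, 0.2, -0.0]
width: 0.0846
```

```bash
python3 -c "
from h import *
go(.565,-.141,.17,-104.7)"
```

```text
t 1.3 pos [ 0.248  -0.6008  0.2565] yaw_x -106.21 tool z [ 0.001  0.    -1.   ] F [ 0.23  0.24 -0.01] T [-0.019 -0.033 -0.037] w 0.0846
tool delta [-0.53   -0.1759  0.0869] norm 0.5651 twist -1.51
```

Call:
{"fn": "servo_tool", "kwargs": {"deltas": [{"x": -0.044,"y": -0.0147,"z": 0,"twist": 0,"gripper": 0.085},{"x": -0.044,"y": -0.0147,"z": 0,"twist": 0,"gripper": 0.085},{"x": -0.044,"y": -0.0147,"z": 0,"twist": 0,"gripper": 0.085},{"x": -0.044,"y": -0.0147,"z": 0,"twist": 0,"gripper": 0.085},{"x": -0.044,"y": -0.0147,"z": 0,"twist": 0,"gripper": 0.085},{"x": -0.044,"y": -0.0147,"z": 0,"twist": 0,"gripper": 0.085},{"x": -0.044,"y": -0.0147,"z": 0,"twist": 0,"gripper": 0.085},{"x": -0.044,"y": -0.0147,"z": 0,"twist": 0,"gripper": 0.085},{"x": -0.04,"y": -0.013,"z": 0,"twist": 0,"gripper": 0.085}]}}

```text
time: 2.2
tool_pos: [0.4887, -0.2588, 0.255]
eef_rot: [-0.593, 0.805, -0.004, -0.003]
wrist_force: [0.0, -0.2, -0.8]
width: 0.085
```

```bash
python3 -c "
from h import *
go(.565,-.141,.18,-104.7)"
```

```text
t 2.2 pos [ 0.4887 -0.2588  0.255 ] yaw_x -107.31 tool z [ 0.    -0.009 -1.   ] F [ 0.02 -0.19 -0.79] T [-0.048 -0.048 -0.008] w 0.085
tool delta [-0.1358 -0.0376  0.0739] norm 0.1591 twist -2.61
```

Call:
{"fn": "servo_tool", "kwargs": {"deltas": [{"x": -0.034,"y": -0.0094,"z": 0.018,"twist": -0.6,"gripper": 0.085},{"x": -0.034,"y": -0.0094,"z": 0.018,"twist": -0.6,"gripper": 0.085},{"x": -0.034,"y": -0.0094,"z": 0.018,"twist": -0.6,"gripper": 0.085},{"x": -0.024,"y": -0.007,"z": 0.014,"twist": -0.6,"gripper": 0.085},{"x": 0,"y": 0,"z": 0,"twist": 0,"gripper": 0.085},{"x": 0,"y": 0,"z": 0,"twist": 0,"gripper": 0.085}]}}

```text
time: 2.8
tool_pos: [0.5667, -0.1343, 0.1857]
eef_rot: [-0.616, 0.787, -0.005, 0.002]
wrist_force: [-0.4, -1.3, 0.5]
width: 0.0855
```

```bash
cat > w.py <<'E'
from h import *
import sys
n=sys.argv[1]
go(.565,-.141,.066,-104.7)
p=ctrl.camera_params('wrist')
rgb,d=save(n,'wrist'); P=cloud(d,'wrist',p)
b=(d>0)&(P[...,2]>.060)&(P[...,2]<.09)&(P[...,0]>.3)&(P[...,0]<.85)&(P[...,1]>-.3)&(P[...,1]<-.03)
Q=P[b]; print(len(Q))
r=cv2.fitLine(Q[:,:2].astype(np.float32),cv2.DIST_HUBER,0,.01,.01).ravel(); dr=r[:2]*np.sign(r[0])
m=Q.mean(0)[:2]; t=(Q[:,:2]-m)@dr; n_=(Q[:,:2]-m)@np.array([-dr[1],dr[0]])
lo,hi=np.percentile(t,[.2,99.8]); a,bb=np.percentile(n_,[1,99])
print('ang',np.degrees(np.arctan2(dr[1],dr[0])),'len',hi-lo,'mid',m+dr*(lo+hi)/2,'axis pt',m+np.array([-dr[1],dr[0]])*(a+bb)/2,'w',bb-a,'z',np.percentile(Q[:,2],[50,99]))
E
python3 w.py w1
```

```text
t 2.8 pos [ 0.5667 -0.1343  0.1857] yaw_x -103.89 tool z [ 0.009 -0.006 -1.   ] F [-0.4  -1.29  0.48] T [-0.008  0.018  0.02 ] w 0.0855
tool delta [0.0064 0.0013 0.1197] norm 0.1199 twist 0.81
16346
ang -14.866009 len 0.2761572069035268 mid [ 0.57239755 -0.14609653] axis pt [ 0.59262658 -0.1517749 ] w 0.026300723340715745 z [0.07194204 0.07483191]
```

View pics/w1.png

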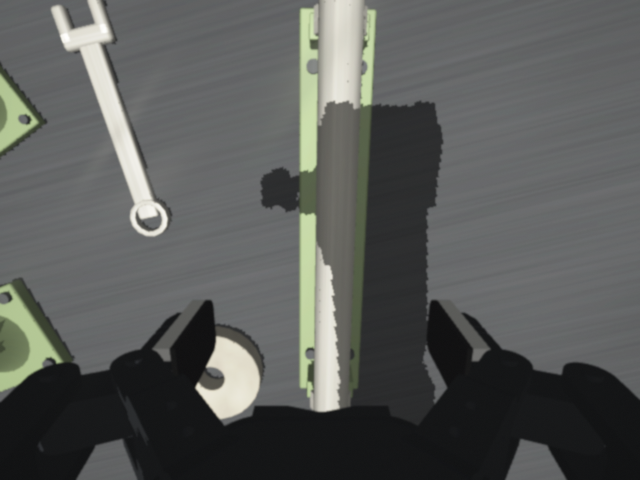

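The wrist view shows the bar running vertically at x≈340, centred between the open fingers and clear of the wheel. I'll descend and grip at the middle.

Call:
{"fn": "servo_tool", "kwargs": {"deltas": [{"x": 0.005,"y": 0.001,"z": 0.03,"twist": 0.4,"gripper": 0.085},{"x": 0.005,"y": 0,"z": 0.03,"twist": 0.4,"gripper": 0.085},{"x": 0,"y": 0,"z": 0.03,"twist": 0,"gripper": 0.085},{"x": 0,"y": 0,"z": 0.02,"twist": 0,"gripper": 0.085},{"x": 0,"y": 0,"z": 0,"twist": 0,"gripper": 0.085},{"x": 0,"y": 0,"z": 0,"twist": 0,"gripper": 0.085}]}}

```text
time: 3.45
tool_pos: [0.5654, -0.1577, 0.0799]
eef_rot: [-0.604, 0.797, -0.013, 0.004]
wrist_force: [0.1, 0.1, 0.2]
width: 0.0848
```

```bash
python3 -c "
from h import *
go(.565,-.1445,.066,-104.8)"
```

```text
t 3.45 pos [ 0.5654 -0.1577  0.0799] yaw_x -105.66 tool z [ 0.022 -0.016 -1.   ] F [0.09 0.11 0.15] T [ 0.014 -0.005 -0.024] w 0.0848
tool delta [-0.0127  0.0043  0.0136] norm 0.0191 twist -0.86
```

Call:
{"fn": "servo_tool", "kwargs": {"deltas": [{"x": -0.007,"y": 0.002,"z": 0.005,"twist": -0.5,"gripper": 0.085},{"x": -0.006,"y": 0.002,"z": 0.005,"twist": -0.4,"gripper": 0.085},{"x": 0,"y": 0,"z": 0.004,"twist": 0,"gripper": 0.085},{"x": 0,"y": 0,"z": 0,"twist": 0,"gripper": 0.085}]}}

```text
time: 3.85
tool_pos: [0.5675, -0.1447, 0.0691]
eef_rot: [-0.61, 0.792, -0.016, 0.006]
wrist_force: [0.2, -0.5, -0.2]
width: 0.0852
```

```bash
python3 -c "
from h import *
go(.565,-.1445,.066,-104.8)"
```

```text
t 3.85 pos [ 0.5675 -0.1447  0.0691] yaw_x -104.76 tool z [ 0.029 -0.018 -0.999] F [ 0.19 -0.51 -0.16] T [ 0.038  0.032 -0.035] w 0.0852
tool delta [0.0004 0.0026 0.003 ] norm 0.004 twist 0.04
```

Call:
{"fn": "servo_tool", "kwargs": {"deltas": [{"x": 0,"y": 0.002,"z": 0.003,"twist": 0,"gripper": 0.085},{"x": 0,"y": 0,"z": 0,"twist": 0,"gripper": 0.03},{"x": 0,"y": 0,"z": 0,"twist": 0,"gripper": 0.02},{"x": 0,"y": 0,"z": 0,"twist": 0,"gripper": 0.0},{"x": 0,"y": 0,"z": 0,"twist": 0,"gripper": 0.0},{"x": 0,"y": 0,"z": 0,"twist": 0,"gripper": 0.0},{"x": 0,"y": 0,"z": 0,"twist": 0,"gripper": 0.0}]}}

```text
time: 4.55
tool_pos: [0.5659, -0.1446, 0.0667]
eef_rot: [-0.61, 0.792, -0.017, 0.006]
wrist_force: [0.1, -0.5, -0.7]
width: 0.0262
```

```bash
python3 -c "
from h import *
go(.565,-.1445,.066,-104.8)"
```

```text
t 4.55 pos [ 0.5659 -0.1446  0.0667] yaw_x -104.75 tool z [ 0.03  -0.019 -0.999] F [ 0.14 -0.51 -0.7 ] T [0.076 0.016 0.028] w 0.0262
tool delta [0.0001 0.0009 0.0007] norm 0.0011 twist 0.05
```

Call:
{"fn": "servo_tool", "kwargs": {"deltas": [{"x": 0,"y": 0,"z": -0.004,"twist": 0,"gripper": 0.0},{"x": 0,"y": 0,"z": -0.005,"twist": 0,"gripper": 0.0},{"x": 0,"y": 0,"z": -0.005,"twist": 0,"gripper": 0.0},{"x": 0,"y": 0,"z": -0.005,"twist": 0,"gripper": 0.0},{"x": 0,"y": 0,"z": 0,"twist": 0,"gripper": 0.0},{"x": 0,"y": 0,"z": 0,"twist": 0,"gripper": 0.0},{"x": 0,"y": 0,"z": 0,"twist": 0,"gripper": 0.0}]}}

```text
time: 5.25
tool_pos: [0.5604, -0.1429, 0.083]
eef_rot: [-0.61, 0.792, -0.011, 0.002]
wrist_force: [0.5, 0.4, -5.5]
width: 0.0264
```

```bash
python3 -c "
from h import *
go(.565,-.1445,.066,-104.8)
s=ctrl.get_state()
print(s['joint_torque'])
T=s['torque'];a=np.radians(-14.8);n=np.array([-np.sin(a),np.cos(a),0]);b=np.array([np.cos(a),np.sin(a),0]);print(T@n,T@b)"
```

```text
t 5.25 pos [ 0.5604 -0.1429  0.083 ] yaw_x -104.76 tool z [ 0.017 -0.015 -1.   ] F [ 0.54  0.43 -5.52] T [ 0.06   0.286 -0.065] w 0.0264
tool delta [ 0.0002 -0.0045  0.0171] norm 0.0177 twist 0.04
[-1.56353717e-01 -4.85302949e+01  1.76944356e+00 -1.21866783e+01
  1.94644136e-02 -2.73399381e-01  2.91897473e-02]
0.2915283351210281 -0.015450893966293445
```

Call:
{"fn": "servo_tool", "kwargs": {"deltas": [{"x": 0,"y": 0,"z": -0.006,"twist": 0,"gripper": 0.0},{"x": 0,"y": 0,"z": -0.006,"twist": 0,"gripper": 0.0},{"x": 0,"y": 0,"z": -0.006,"twist": 0,"gripper": 0.0},{"x": 0,"y": 0,"z": 0,"twist": 0,"gripper": 0.0},{"x": 0,"y": 0,"z": 0,"twist": 0,"gripper": 0.0},{"x": 0,"y": 0,"z": 0,"twist": 0,"gripper": 0.0},{"x": 0,"y": 0,"z": 0,"twist": 0,"gripper": 0.0}]}}

```text
time: 5.95
tool_pos: [0.5582, -0.1418, 0.1018]
eef_rot: [-0.611, 0.792, -0.01, 0.001]
wrist_force: [-0.3, -0.7, -7.7]
width: 0.0261
```

```bash
cat > ft.py <<'E'
from h import *
import sys
go(.565,-.1445,.066,-104.8)
a=np.radians(float(sys.argv[1]));n=np.array([-np.sin(a),np.cos(a),0]);b=np.array([np.cos(a),np.sin(a),0])
k=[]
for i in range(4):
    if i<2:
        save(sys.argv[2]+'_'+['scene','top'][i],['scene','top'][i])
    else: ctrl.grab_frame('top')
    s=ctrl.get_state(); k.append([s['wrist_force'][2],s['torque']@n,s['torque']@b])
print(np.round(k,3)); k=np.mean(k,0); print('c',-k[1]/k[0])
for c in ['scene','top']:
    d=np.load(f'{sys.argv[2]}_{c}_d.npy');P=cloud(d,c); s=s['tool_pos'] if isinstance(s,dict) else s
    rel=(P[...,:2]-s[:2]); t=rel@b[:2]; w=rel@n[:2]
    rgb=np.load(f'{sys.argv[2]}_{c}_rgb.npy').astype(int)
    for sg in (1,-1):
        q=(d>0)&(abs(w)<.016)&(t*sg>.05)&(t*sg<.29)&(P[...,2]>s[2]-.035)&(P[...,2]<s[2]+.03)
        print(c,sg,q.sum(),'t range',np.percentile(t[q],[1,99]) if q.sum()>20 else None, end=' ')
        # top ridge z per bin
        if q.sum()>20:
            ts=t[q]; zs=P[...,2][q]; bins=np.arange(ts.min(),ts.max(),.01)
            c_=[(x+.005,np.percentile(zs[(ts>=x)&(ts<x+.01)],90)) for x in bins if ((ts>=x)&(ts<x+.01)).sum()>8]
            c_=np.array(c_); print('slope',np.degrees(np.arctan(np.polyfit(c_[:,0],c_[:,1],1)[0])).round(2),'z',c_[[0,-1],1])
        else: print()
E
python3 ft.py -14.8 l1
```

```text
t 5.95 pos [ 0.5582 -0.1418  0.1018] yaw_x -104.73 tool z [ 0.013 -0.014 -1.   ] F [-0.33 -0.69 -7.66] T [ 0.062  0.473 -0.043] w 0.0261
tool delta [ 0.0005 -0.0066  0.0359] norm 0.0365 twist 0.07
[[-6.929e+00  4.600e-01 -2.200e-02]
 [-7.035e+00  4.860e-01 -5.600e-02]
 [-6.584e+00  4.420e-01  2.000e-03]
 [-7.078e+00  5.040e-01  1.700e-02]]
c 0.06844435896137868
scene 1 1040 t range [0.05104878 0.17428825] slope -11.6 z [0.09776998 0.07372882]
scene -1 536 t range [-0.17145594 -0.05329787] slope -4.77 z [0.13110863 0.12021647]
top 1 1355 t range [0.05092488 0.17378734] slope -11.92 z [0.09731458 0.07262947]
top -1 995 t range [-0.15767204 -0.05086834] slope -5.51 z [0.13165218 0.12146688]
```

View pics/l1_scene.png

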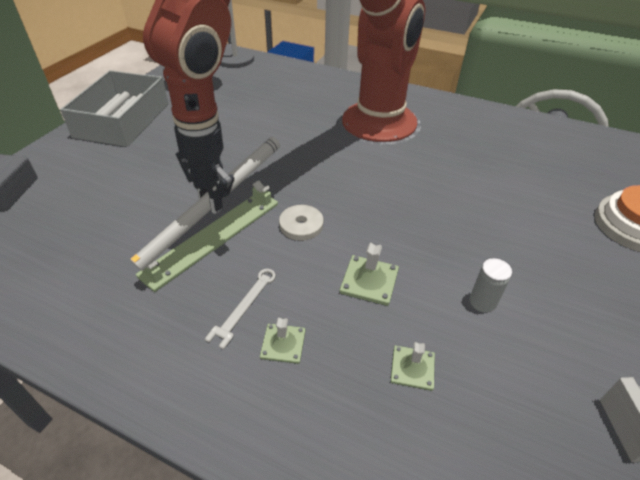

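The scene view shows the bar held at about (215,205) with its brass end drooping. The depth gives roughly 11.5° of tilt, so the grip is yielding, and that is near the 14° limit. The moment puts the balance point about 68 mm towards +x. I'll lower it right away.

Call:
{"fn": "servo_tool", "kwargs": {"deltas": [{"x": 0,"y": 0,"z": 0.006,"twist": 0,"gripper": 0.0},{"x": 0,"y": -0.001,"z": 0.006,"twist": 0,"gripper": 0.0},{"x": 0,"y": -0.001,"z": 0.006,"twist": 0,"gripper": 0.0},{"x": 0,"y": -0.001,"z": 0.005,"twist": 0,"gripper": 0.0},{"x": 0,"y": -0.001,"z": 0.004,"twist": 0,"gripper": 0.0},{"x": 0,"y": 0,"z": 0.003,"twist": 0,"gripper": 0.0},{"x": 0,"y": 0,"z": 0,"twist": 0,"gripper": 0.0}]}}

```text
time: 6.85
tool_pos: [0.5645, -0.1441, 0.0719]
eef_rot: [-0.61, 0.792, -0.012, 0.003]
wrist_force: [-3.2, 1.3, 0.4]
width: 0.026
```

```bash
python3 ft.py -14.8 l2
```

```text
t 6.85 pos [ 0.5645 -0.1441  0.0719] yaw_x -104.76 tool z [ 0.018 -0.015 -1.   ] F [-3.2   1.33  0.41] T [ 0.084  0.241 -0.017] w 0.026
tool delta [ 0.0002 -0.0005  0.0059] norm 0.0059 twist 0.04
[[ 1.019  0.279  0.037]
 [-0.206  0.25   0.029]
 [ 0.005  0.257 -0.014]
 [-0.233  0.287  0.027]]
c -1.8353830043036496
scene 1 1250 t range [0.05174826 0.17698665] slope -1.67 z [0.07772792 0.07445763]
scene -1 829 t range [-0.18096124 -0.05333027] slope -2.4 z [0.08487751 0.07832815]
top 1 1514 t range [0.05145032 0.17633829] slope -1.33 z [0.07717985 0.07515722]
top -1 1670 t range [-0.17973566 -0.0514295 ] slope -1.97 z [0.08485923 0.08050017]
```

Call:
{"fn": "servo_tool", "kwargs": {"deltas": [{"x": 0,"y": 0,"z": 0.003,"twist": 0,"gripper": 0.0},{"x": 0,"y": 0,"z": 0.003,"twist": 0,"gripper": 0.0},{"x": 0,"y": 0,"z": 0,"twist": 0,"gripper": 0.0}]}}

```text
time: 7.35
tool_pos: [0.5646, -0.1443, 0.0673]
eef_rot: [-0.61, 0.792, -0.012, 0.003]
wrist_force: [-3.3, 0.5, 0.9]
width: 0.0261
```

```bash
python3 ft.py -14.8 l3
```

```text
t 7.35 pos [ 0.5646 -0.1443  0.0673] yaw_x -104.75 tool z [ 0.019 -0.015 -1.   ] F [-3.27  0.54  0.92] T [0.116 0.337 0.016] w 0.0261
tool delta [ 0.0001 -0.0004  0.0013] norm 0.0014 twist 0.05
[[ 3.869  0.479 -0.019]
 [ 3.875  0.447 -0.013]
 [ 3.2    0.537 -0.047]
 [ 4.363  0.547  0.038]]
c -0.1312227603526326
scene 1 1258 t range [0.05194679 0.17717255] slope 0.08 z [0.0749425  0.07520665]
scene -1 808 t range [-0.18099083 -0.05272712] slope -1.4 z [0.07449009 0.06808171]
top 1 1540 t range [0.05127292 0.17617955] slope 0.27 z [0.0742686 0.0755343]
top -1 1636 t range [-0.18036716 -0.051273  ] slope -0.18 z [0.07491487 0.07428524]
```

The bar is seated level again. Next I'll open and shift about 68 mm along the bar towards the brass end.

Call:
{"fn": "servo_tool", "kwargs": {"deltas": [{"x": 0,"y": 0,"z": 0,"twist": 0,"gripper": 0.05},{"x": 0,"y": 0,"z": 0,"twist": 0,"gripper": 0.07},{"x": 0,"y": 0,"z": 0,"twist": 0,"gripper": 0.07},{"x": 0,"y": 0,"z": 0,"twist": 0,"gripper": 0.07},{"x": 0,"y": -0.017,"z": 0,"twist": 0,"gripper": 0.07},{"x": 0,"y": -0.017,"z": 0,"twist": 0,"gripper": 0.07},{"x": 0,"y": -0.017,"z": 0,"twist": 0,"gripper": 0.07},{"x": 0,"y": -0.012,"z": 0,"twist": 0,"gripper": 0.07},{"x": 0,"y": 0,"z": 0,"twist": 0,"gripper": 0.07},{"x": 0,"y": 0,"z": 0,"twist": 0,"gripper": 0.07}]}}

```text
time: 8.55
tool_pos: [0.6333, -0.1619, 0.0695]
eef_rot: [-0.611, 0.792, -0.017, 0.007]
wrist_force: [-0.2, -0.6, -0.1]
width: 0.0697
```

```bash
cat > bar.py <<'E'
from h import *
import sys
# bar mid estimate in the cradle + target at offset c
n=sys.argv[1]; off=float(sys.argv[2])
ms=[]
for c in ['scene','top']:
    rgb,d=save(n+c,c);P=cloud(d,c)
    b=(d>0)&(P[...,2]>.060)&(P[...,2]<.080)&(P[...,0]>.3)&(P[...,0]<.85)&(P[...,1]>-.3)&(P[...,1]<-.03)
    a=np.radians(-14.8);dr=np.array([np.cos(a),np.sin(a)]);nn=np.array([-dr[1],dr[0]]);m=np.array([.565,-.1445])
    rel=P[...,:2]-m; t=rel@dr; w=rel@nn; b&=(abs(w)<.02)
    lo,hi=np.percentile(t[b],[.2,99.8]); print(c,b.sum(),'t',lo,hi,'len',hi-lo,'w',np.percentile(w[b],[1,50,99])); ms.append((lo+hi)/2)
tm=np.mean(ms); print('mid t',ms, 'mid',m+dr*tm)
p=m+dr*(tm+off); go(p[0],p[1],.066,-104.8)
E
python3 bar.py b1 0.069
```

```text
scene 2005 t -0.18335309343836903 0.17680435510568457 len 0.3601574485440536 w [-0.00970724  0.00738465  0.01451358]
top 3515 t -0.18141829946686192 0.17648434378906583 len 0.35790264325592774 w [-0.01353079  0.00287365  0.01307352]
mid t [np.float64(-0.003274369166342231), np.float64(-0.0024669778388980435)] mid [ 0.56222457 -0.1437667 ]
t 8.65 pos [ 0.633  -0.1618  0.0697] yaw_x -104.73 tool z [ 0.031 -0.019 -0.999] F [ 0.98  0.52 -0.54] T [ 0.014  0.061 -0.001] w 0.0702
tool delta [0.0006 0.0042 0.0035] norm 0.0055 twist 0.07
```

Call:
{"fn": "servo_tool", "kwargs": {"deltas": [{"x": 0,"y": 0.003,"z": 0.003,"twist": 0,"gripper": 0.07},{"x": 0,"y": 0,"z": 0,"twist": 0,"gripper": 0.03},{"x": 0,"y": 0,"z": 0,"twist": 0,"gripper": 0.02},{"x": 0,"y": 0,"z": 0,"twist": 0,"gripper": 0.0},{"x": 0,"y": 0,"z": 0,"twist": 0,"gripper": 0.0},{"x": 0,"y": 0,"z": 0,"twist": 0,"gripper": 0.0},{"x": 0,"y": 0,"z": -0.004,"twist": 0,"gripper": 0.0},{"x": 0,"y": 0,"z": -0.004,"twist": 0,"gripper": 0.0},{"x": 0,"y": 0,"z": -0.004,"twist": 0,"gripper": 0.0},{"x": 0,"y": 0,"z": -0.003,"twist": 0,"gripper": 0.0},{"x": 0,"y": 0,"z": 0,"twist": 0,"gripper": 0.0},{"x": 0,"y": 0,"z": 0,"twist": 0,"gripper": 0.0}]}}

```text
time: 9.85
tool_pos: [0.6222, -0.1587, 0.077]
eef_rot: [-0.611, 0.792, -0.01, 0.002]
wrist_force: [-0.6, -0.5, -7.0]
width: 0.0267
```

```bash
sed -i 's/t\*sg<.29/t*sg<.3/; s/>s\[2\]-.035/>s[2]-.06/; s/<s\[2\]+.03)/<s[2]+.06)/' ft.py; python3 ft.py -14.8 l4
```

```text
t 9.85 pos [ 0.6222 -0.1587  0.077 ] yaw_x -104.72 tool z [ 0.015 -0.015 -1.   ] F [-0.64 -0.5  -6.96] T [0.08  0.119 0.035] w 0.0267
tool delta [0.0007 0.0591 0.0099] norm 0.06 twist 0.08
[[-5.715  0.124  0.077]
 [-8.772  0.129  0.039]
 [-7.763  0.145  0.013]
 [-6.612  0.137  0.024]]
c 0.018518190454733338
scene 1 805 t range [0.05096203 0.11161175] slope -1.15 z [0.08339536 0.08115765]
scene -1 1401 t range [-0.24603018 -0.05371753] slope -1.16 z [0.09000549 0.08509082]
top 1 819 t range [0.05130642 0.11111945] slope 0.17 z [0.08387485 0.08319538]
top -1 2536 t range [-0.24498593 -0.05206865] slope -1.08 z [0.08975279 0.08624511]
```

The residual moment is now small: +18 mm raw, probably about 13 mm after bias. The bar is held within about 1° of level. I'll set it down, tare with the fingers open, and regrip further towards +x.

Call:
{"fn": "servo_tool", "kwargs": {"deltas": [{"x": 0,"y": -0.001,"z": 0.003,"twist": 0,"gripper": 0.0},{"x": 0,"y": -0.001,"z": 0.003,"twist": 0,"gripper": 0.0},{"x": 0,"y": -0.001,"z": 0.003,"twist": 0,"gripper": 0.0},{"x": 0,"y": 0,"z": 0.001,"twist": 0,"gripper": 0.0},{"x": 0,"y": 0,"z": 0,"twist": 0,"gripper": 0.0},{"x": 0,"y": 0,"z": 0,"twist": 0,"gripper": 0.05},{"x": 0,"y": 0,"z": 0,"twist": 0,"gripper": 0.07},{"x": 0,"y": 0,"z": 0,"twist": 0,"gripper": 0.07},{"x": 0,"y": 0,"z": 0,"twist": 0,"gripper": 0.07},{"x": 0,"y": 0,"z": 0,"twist": 0,"gripper": 0.07}]}}

```text
time: 11.05
tool_pos: [0.6313, -0.1616, 0.0721]
eef_rot: [-0.611, 0.792, -0.016, 0.006]
wrist_force: [-0.0, 0.1, 0.2]
width: 0.0699
```

```bash
python3 bar.py b2 0.080
cat > tare.py <<'E'
from h import *
import sys
a=np.radians(float(sys.argv[1]));n=np.array([-np.sin(a),np.cos(a),0]);b=np.array([np.cos(a),np.sin(a),0])
k=[]
for i in range(int(sys.argv[2])):
    ctrl.grab_frame('top'); s=ctrl.get_state(); k.append([s['wrist_force'][2],s['torque']@n,s['torque']@b])
k=np.array(k); print(len(k),k.mean(0).round(4),'sd',k.std(0).round(4),'c raw',-k[:,1].mean()/k[:,0].mean())
E
python3 tare.py -14.8 12
```

```text
scene 2010 t -0.18412441834527404 0.17487941863318657 len 0.3590038369784606 w [-0.00987723  0.00752052  0.01449614]
top 3536 t -0.1833802858252048 0.17445053361168045 len 0.3578308194368852 w [-0.01360589  0.00281359  0.01302719]
mid t [np.float64(-0.004622499856043738), np.float64(-0.004464876106762175)] mid [ 0.56060706 -0.14333933]
t 11.15 pos [ 0.6311 -0.1616  0.0719] yaw_x -104.74 tool z [ 0.029 -0.018 -0.999] F [-0.74 -0.96  0.03] T [ 0.05   0.083 -0.06 ] w 0.0703
tool delta [ 0.0003 -0.007   0.0061] norm 0.0093 twist 0.06
12 [-0.0236  0.0324  0.0031] sd [0.4022 0.0283 0.0236] c raw 1.372430026969401
```

Call:
{"fn": "servo_tool", "kwargs": {"deltas": [{"x": 0,"y": -0.004,"z": 0.003,"twist": 0,"gripper": 0.07},{"x": 0,"y": -0.003,"z": 0.003,"twist": 0,"gripper": 0.07},{"x": 0,"y": 0,"z": 0,"twist": 0,"gripper": 0.07},{"x": 0,"y": 0,"z": 0,"twist": 0,"gripper": 0.07}]}}

```text
time: 12.15
tool_pos: [0.6384, -0.1636, 0.0649]
eef_rot: [-0.611, 0.792, -0.016, 0.006]
wrist_force: [-0.3, -0.1, 0.2]
width: 0.0703
```

```bash
python3 bar.py b3 0.080
```

```text
scene 1996 t -0.18450119187789613 0.17473920911941837 len 0.35924040099731447 w [-0.00948582  0.00747836  0.01468334]
top 3512 t -0.1833264237155249 0.17447250439637269 len 0.3577989281118976 w [-0.01356318  0.00291971  0.01311632]
mid t [np.float64(-0.004880991379238878), np.float64(-0.00442695965957611)] mid [ 0.56050043 -0.14331116]
t 12.25 pos [ 0.6383 -0.1635  0.065 ] yaw_x -104.74 tool z [ 0.028 -0.018 -0.999] F [0.51 0.13 0.28] T [ 0.032  0.007 -0.064] w 0.0702
tool delta [ 0.0003  0.0003 -0.001 ] norm 0.0011 twist 0.06
```

Call:
{"fn": "servo_tool", "kwargs": {"deltas": [{"x": 0,"y": 0,"z": 0,"twist": 0,"gripper": 0.03},{"x": 0,"y": 0,"z": 0,"twist": 0,"gripper": 0.02},{"x": 0,"y": 0,"z": 0,"twist": 0,"gripper": 0.0},{"x": 0,"y": 0,"z": 0,"twist": 0,"gripper": 0.0},{"x": 0,"y": 0,"z": 0,"twist": 0,"gripper": 0.0},{"x": 0,"y": 0,"z": -0.004,"twist": 0,"gripper": 0.0},{"x": 0,"y": -0.001,"z": -0.004,"twist": 0,"gripper": 0.0},{"x": 0,"y": -0.001,"z": -0.004,"twist": 0,"gripper": 0.0},{"x": 0,"y": -0.001,"z": -0.004,"twist": 0,"gripper": 0.0},{"x": 0,"y": -0.001,"z": -0.004,"twist": 0,"gripper": 0.0},{"x": 0,"y": 0,"z": 0,"twist": 0,"gripper": 0.0},{"x": 0,"y": 0,"z": 0,"twist": 0,"gripper": 0.0}]}}

```text
time: 13.45
tool_pos: [0.6368, -0.1627, 0.0814]
eef_rot: [-0.611, 0.792, -0.01, 0.001]
wrist_force: [0.6, -0.7, -7.7]
width: 0.0262
```

```bash
python3 ft.py -14.8 l5;  python3 tare.py -14.8 12
```

```text
t 13.45 pos [ 0.6368 -0.1627  0.0814] yaw_x -104.73 tool z [ 0.015 -0.015 -1.   ] F [ 0.62 -0.69 -7.74] T [0.028 0.022 0.024] w 0.0262
tool delta [0.0005 0.0744 0.014 ] norm 0.0757 twist 0.07
[[-6.645  0.031  0.069]
 [-7.308  0.011  0.071]
 [-6.88   0.04   0.053]
 [-7.951  0.046  0.036]]
c 0.0044365229646739675
scene 1 716 t range [0.05055931 0.09919466] slope 1.78 z [0.08949667 0.09056822]
scene -1 1513 t range [-0.25820663 -0.05294323] slope -0.94 z [0.09321304 0.08628482]
top 1 686 t range [0.05092244 0.09954194] slope 1.63 z [0.08971294 0.09064709]
top -1 2719 t range [-0.25745054 -0.0523849 ] slope -0.7 z [0.09355946 0.09091107]
12 [-6.6589  0.0251  0.032 ] sd [0.5522 0.0263 0.0224] c raw 0.003770273721505132
```

The moment is now zero within noise: 0.025 N·m loaded against a 0.032 tare, at about 80 mm from the middle. I'll raise the bar to travel height.

Call:
{"fn": "servo_tool", "kwargs": {"deltas": [{"x": 0,"y": -0.001,"z": -0.008,"twist": 0,"gripper": 0.0},{"x": 0,"y": -0.001,"z": -0.012,"twist": 0,"gripper": 0.0},{"x": 0,"y": -0.001,"z": -0.014,"twist": 0,"gripper": 0.0},{"x": 0,"y": -0.001,"z": -0.014,"twist": 0,"gripper": 0.0},{"x": 0,"y": -0.001,"z": -0.012,"twist": 0,"gripper": 0.0},{"x": 0,"y": 0,"z": -0.01,"twist": 0,"gripper": 0.0},{"x": 0,"y": 0,"z": -0.005,"twist": 0,"gripper": 0.0},{"x": 0,"y": 0,"z": 0,"twist": 0,"gripper": 0.0}]}}

```text
time: 15.05
tool_pos: [0.642, -0.1633, 0.1661]
eef_rot: [-0.611, 0.792, -0.013, 0.003]
wrist_force: [0.5, -0.4, -6.8]
width: 0.0263
```

```bash
python3 -c "
from h import *
go(.536,.176,.155,-82.4)"
```

```text
t 15.05 pos [ 0.642  -0.1633  0.1661] yaw_x -104.74 tool z [ 0.02  -0.016 -1.   ] F [ 0.51 -0.4  -6.75] T [-0.001 -0.03  -0.027] w 0.0263
tool delta [-0.3012  0.1889  0.0035] norm 0.3556 twist -22.34
```

Call:
{"fn": "servo_tool", "kwargs": {"deltas": [{"x": -0.012,"y": 0.008,"z": 0,"twist": -1,"gripper": 0.0},{"x": -0.022,"y": 0.014,"z": 0,"twist": -2,"gripper": 0.0},{"x": -0.026,"y": 0.016,"z": 0,"twist": -2,"gripper": 0.0},{"x": -0.026,"y": 0.016,"z": 0,"twist": -2,"gripper": 0.0},{"x": -0.026,"y": 0.015,"z": 0,"twist": -2,"gripper": 0.0},{"x": -0.022,"y": 0.012,"z": 0,"twist": -2,"gripper": 0.0},{"x": -0.015,"y": 0.008,"z": 0,"twist": -1,"gripper": 0.0},{"x": 0,"y": 0,"z": 0,"twist": 0,"gripper": 0.0}]}}

```text
time: 15.85
tool_pos: [0.5686, 0.0113, 0.1568]
eef_rot: [-0.696, 0.718, -0.007, -0.002]
wrist_force: [-0.6, -0.4, -8.1]
width: 0.0262
```

```bash
python3 -c "
from h import *
go(.536,.176,.155,-82.4)"
```

```text
t 15.85 pos [0.5686 0.0113 0.1568] yaw_x -91.8 tool z [ 0.007 -0.012 -1.   ] F [-0.6  -0.43 -8.1 ] T [ 0.13   0.005 -0.004] w 0.0262
tool delta [-0.1636  0.0377 -0.0003] norm 0.1679 twist -9.4
```

Call:
{"fn": "servo_tool", "kwargs": {"deltas": [{"x": -0.012,"y": 0.003,"z": -0.001,"twist": -0.6,"gripper": 0.0},{"x": -0.022,"y": 0.005,"z": -0.001,"twist": -1.2,"gripper": 0.0},{"x": -0.024,"y": 0.005,"z": -0.001,"twist": -1.4,"gripper": 0.0},{"x": -0.024,"y": 0.004,"z": -0.001,"twist": -1.4,"gripper": 0.0},{"x": -0.024,"y": 0.003,"z": -0.001,"twist": -1.4,"gripper": 0.0},{"x": -0.022,"y": 0.003,"z": -0.001,"twist": -1.2,"gripper": 0.0},{"x": -0.012,"y": 0.001,"z": 0,"twist": -0.6,"gripper": 0.0},{"x": 0,"y": 0,"z": 0,"twist": 0,"gripper": 0.0},{"x": 0,"y": 0,"z": 0,"twist": 0,"gripper": 0.0}]}}

```text
time: 16.75
tool_pos: [0.5433, 0.1512, 0.1606]
eef_rot: [0.741, -0.671, 0.01, 0.002]
wrist_force: [0.1, -0.7, -6.0]
width: 0.0263
```

```bash
python3 -c "
from h import *
go(.536,.176,.155,-82.4)"; python3 ft.py 7.6 r1
```

```text
t 16.75 pos [0.5433 0.1512 0.1606] yaw_x -84.36 tool z [ 0.012 -0.017 -1.   ] F [ 0.12 -0.72 -5.98] T [-0.084 -0.043  0.024] w 0.0263
tool delta [-0.0255  0.0049  0.0051] norm 0.0265 twist -1.96
t 16.75 pos [0.5433 0.1512 0.1606] yaw_x -84.36 tool z [ 0.012 -0.017 -1.   ] F [ 0.12 -0.72 -5.98] T [-0.084 -0.043  0.024] w 0.0263
tool delta [0.2946 0.0085 0.1   ] norm 0.3112 twist 20.44
[[-6.769 -0.06   0.051]
 [-7.    -0.061  0.045]
 [-7.041 -0.009 -0.022]
 [-7.09  -0.019  0.092]]
c -0.005352614914000448
scene 1 615 t range [0.05155697 0.09984768] slope -0.55 z [0.16914282 0.16841741]
scene -1 10 t range None 
top 1 544 t range [0.05081129 0.09897483] slope 1.31 z [0.16777269 0.16913547]
top -1 54 t range [-0.16421632 -0.11570041] slope 3.05 z [0.16452588 0.16559004]
```

```bash
python3 tare.py 7.6 24; python3 -c "
from h import *
s=ctrl.get_state(); print(s['torque'],s['wrist_force'])"
```

```text
24 [-6.9485e+00 -3.3000e-03  4.5100e-02] sd [0.5225 0.0357 0.0317] c raw -0.0004764010059829819
[ 0.03525692  0.01818145 -0.0105465 ] [-0.65022833 -0.62987202 -6.83157619]
```

View pics/r1_scene.png

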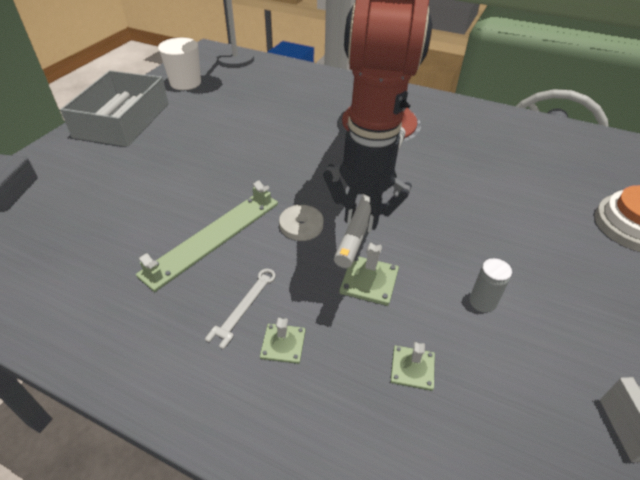

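The scene view shows the bar held level just short of the rest, with the brass tip at (345,253) and the rest V at (374,248). The bystanders look undisturbed. I'll move over the rest.

```bash
python3 -c "
from h import *
go(.537,.1757,.150,-82.4)"
```

```text
t 18.15 pos [0.5429 0.1524 0.1607] yaw_x -84.3 tool z [ 0.012 -0.016 -1.   ] F [-0.65 -0.63 -6.83] T [ 0.035  0.018 -0.011] w 0.0263
tool delta [-0.0239  0.0037  0.0102] norm 0.0263 twist -1.9
```

Call:
{"fn": "servo_tool", "kwargs": {"deltas": [{"x": -0.008,"y": 0.001,"z": 0.001,"twist": -0.7,"gripper": 0.0},{"x": -0.008,"y": 0.001,"z": 0.001,"twist": -0.7,"gripper": 0.0},{"x": -0.006,"y": 0.001,"z": 0.001,"twist": -0.5,"gripper": 0.0},{"x": 0,"y": 0,"z": 0,"twist": 0,"gripper": 0.0},{"x": 0,"y": 0,"z": 0,"twist": 0,"gripper": 0.0}]}}

```text
time: 18.65
tool_pos: [0.5366, 0.1772, 0.1568]
eef_rot: [0.754, -0.657, 0.009, 0.002]
wrist_force: [0.0, 0.3, -7.0]
width: 0.0267
```

```bash
python3 -c "
from h import *
go(.537,.1757,.150,-82.4)
for i in range(2): ctrl.grab_frame('top')
go(.537,.1757,.150,-82.4)
p=ctrl.camera_params('wrist'); rgb,d=save('w2','wrist'); P=cloud(d,'wrist',p)
np.save('w2_P.npy',P)
b=(d>0)&(P[...,2]>.12)&(P[...,2]<.18); print(b.sum())
"
```

```text
t 18.65 pos [0.5366 0.1772 0.1568] yaw_x -82.11 tool z [ 0.011 -0.015 -1.   ] F [ 0.02  0.32 -7.01] T [-0.022  0.037 -0.027] w 0.0267
tool delta [ 0.0014 -0.0001  0.0068] norm 0.007 twist 0.29
t 18.75 pos [0.5366 0.1771 0.1568] yaw_x -82.14 tool z [ 0.011 -0.015 -1.   ] F [-0.26 -0.76 -7.32] T [ 0.079  0.026 -0.045] w 0.0265
tool delta [ 0.0013 -0.0001  0.0068] norm 0.007 twist 0.26
34816
```

View pics/w2.png

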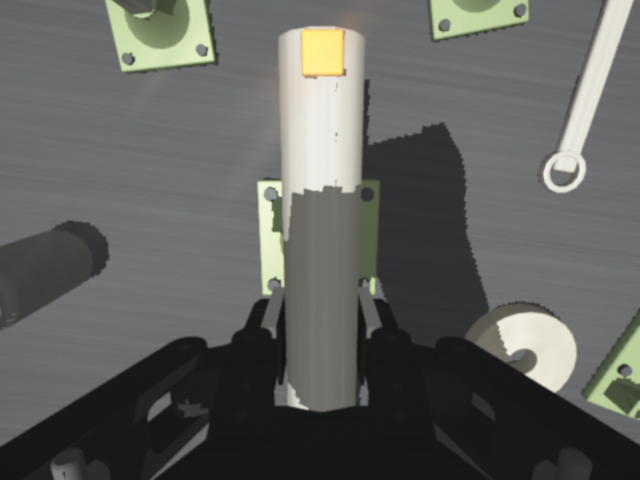

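The wrist view shows the foot corners at (270,190) and (370,190) on either side of the bar. I'll use them to check the lateral alignment.

```bash
cat > align.py <<'E'
from h import *
import sys
def run(n,take=True):
    s=ctrl.get_state(); p=ctrl.camera_params('wrist')
    rgb,d=save(n,'wrist'); P=cloud(d,'wrist',p); rgb=rgb.astype(int)
    a=np.radians(7.6); b=np.array([np.cos(a),np.sin(a)]); nn=np.array([-b[1],b[0]]); c=np.array([.5355,.1755])
    rel=P[...,:2]-c; t=rel@b; w=rel@nn
    g=(d>0)&(rgb[...,1]>rgb[...,2]*1.2)&(np.hypot(t,w)<.08)&(P[...,2]<.02)&(P[...,2]>.004)
    print('foot t',np.percentile(t[g],[.5,99.5]),'w',np.percentile(w[g],[.5,99.5]),'z',np.median(P[...,2][g]))
    gg=g&(t>.015)&(t<.04); print('foot w mid slab',np.percentile(w[gg],[.5,99.5]).mean())
    q=(d>0)&(abs(P[...,2]-s['tool_pos'][2])<.035)&(abs(w)<.03)&(t>.03)&(t<.13)
    R_=[]
    for x in np.arange(.035,.10,.005):
        k=q&(t>=x)&(t<x+.005)
        if k.sum()>50: R_.append([x+.0025,np.percentile(w[k],[2,98]).mean(),np.percentile(P[...,2][k],97),np.ptp(np.percentile(w[k],[2,98]))])
    R_=np.array(R_); print(R_[[0,len(R_)//2,-1]]); pz=np.polyfit(R_[:,0],R_[:,2],1);pw=np.polyfit(R_[:,0],R_[:,1],1)
    print('bar pitch deg',np.degrees(pz[0]),'z axis at t=0',pz[1]-.014,'yaw err deg',np.degrees(pw[0]),'w at 0',pw[1],'tip t',np.percentile(t[q|((d>0)&(abs(w)<.012)&(t>.03)&(t<.2)&(abs(P[...,2]-s['tool_pos'][2])<.035))],99.5))
    tw=(s['tool_pos'][:2]-c); print('tcp t,w',tw@b,tw@nn,s['tool_pos'][2])
run(sys.argv[1])
E
python3 align.py w3
```

```text
foot t [-0.04479948  0.0435729 ] w [-0.04357146  0.04564399] z 0.012004083245396369
foot w mid slab 0.001116399714420329
[[0.0375     0.00117176 0.16504052 0.02510882]
 [0.0675     0.00123745 0.16437755 0.02524421]
 [0.0975     0.00124279 0.16530395 0.02497759]]
bar pitch deg 0.10169849839508104 z axis at t=0 0.15063725035028527 yaw err deg 0.13601075710070878 w at 0 0.001057259109430396 tip t 0.09966079565561504
tcp t,w 0.0014410065853793367 0.001002707184316454 0.15687600217080366
```

Alignment is very good: the foot centre is at lateral +1.1 mm and the bar at +1.1 mm, with pitch 0.1° and yaw error 0.1°. I'll descend in stages.

Call:
{"fn": "servo_tool", "kwargs": {"deltas": [{"x": 0,"y": 0,"z": 0.006,"twist": 0,"gripper": 0.0},{"x": 0,"y": 0,"z": 0.008,"twist": 0,"gripper": 0.0},{"x": 0,"y": 0,"z": 0.007,"twist": 0,"gripper": 0.0},{"x": 0,"y": 0,"z": 0.004,"twist": 0,"gripper": 0.0},{"x": 0,"y": 0,"z": 0,"twist": 0,"gripper": 0.0},{"x": 0,"y": 0,"z": 0,"twist": 0,"gripper": 0.0}]}}

```text
time: 19.45
tool_pos: [0.5374, 0.1745, 0.1289]
eef_rot: [0.753, -0.658, 0.009, 0.003]
wrist_force: [-0.1, -0.8, -7.5]
width: 0.0266
```

```bash
python3 align.py w4; python3 -c "
from h import *
go(.537,.1767,.106,-82.4)"
```

```text
foot t [-0.03668746  0.04356817] w [-0.04364138  0.04557937] z 0.012096155789666649
foot w mid slab 0.0010411555223928497
[[ 0.0375     -0.00105329  0.13705878  0.02519447]
 [ 0.0675     -0.0011969   0.13641374  0.02526031]
 [ 0.0975     -0.0012594   0.13720216  0.0250348 ]]
bar pitch deg 0.12710146548324366 z axis at t=0 0.12258771375999471 yaw err deg -0.04990961530235194 w at 0 -0.0011217320996887916 tip t 0.0999469714028068
tcp t,w 0.0017103049378183793 -0.001224054483031721 0.12891452049742716
t 19.5 pos [0.5373 0.1745 0.1289] yaw_x -82.32 tool z [ 0.01  -0.016 -1.   ] F [ 0.08  0.02 -5.84] T [ 0.056 -0.022 -0.01 ] w 0.0263
tool delta [-0.0026  0.0002  0.0229] norm 0.0231 twist 0.08
```

Call:
{"fn": "servo_tool", "kwargs": {"deltas": [{"x": -0.002,"y": 0,"z": 0.003,"twist": 0,"gripper": 0.0},{"x": -0.001,"y": 0,"z": 0.003,"twist": 0,"gripper": 0.0},{"x": 0,"y": 0,"z": 0.001,"twist": 0,"gripper": 0.0},{"x": 0,"y": 0,"z": 0,"twist": 0,"gripper": 0.0}]}}

```text
time: 19.9
tool_pos: [0.5375, 0.1782, 0.122]
eef_rot: [0.753, -0.658, 0.01, 0.002]
wrist_force: [0.2, 0.9, -7.1]
width: 0.0262
```

```bash
python3 align.py w5
```

```text
foot t [-0.03186037  0.04366052] w [-0.04344461  0.04562673] z 0.012095781445624731
foot w mid slab 0.00112544954023628
[[0.0375     0.00242683 0.13018555 0.02492985]
 [0.0675     0.0024541  0.12967479 0.02531464]
 [0.0975     0.00244029 0.13052272 0.02501919]]
bar pitch deg 0.1887514293729425 z axis at t=0 0.11573208831887312 yaw err deg 0.050403671466118384 w at 0 0.0023724978723188286 tip t 0.10053725593535509
tcp t,w 0.0022849571644024706 0.002379459204153549 0.12200450853311025
```

Call:
{"fn": "servo_tool", "kwargs": {"deltas": [{"x": 0,"y": 0,"z": 0.003,"twist": 0,"gripper": 0.0},{"x": 0,"y": 0,"z": 0.003,"twist": 0,"gripper": 0.0},{"x": 0,"y": 0,"z": 0.002,"twist": 0,"gripper": 0.0},{"x": 0,"y": 0,"z": 0,"twist": 0,"gripper": 0.0}]}}

```text
time: 20.35
tool_pos: [0.5378, 0.1779, 0.1136]
eef_rot: [0.753, -0.658, 0.01, 0.002]
wrist_force: [-0.1, -0.4, -7.2]
width: 0.0265
```

```bash
python3 align.py w6;python3 -c "
from h import *
go(.537,.1767,.106,-82.4)"
```

```text
foot t [-0.02873717  0.04372859] w [-0.0435584   0.04556283] z 0.012096422555808103
foot w mid slab 0.0010948223952237553
[[0.0375     0.0021854  0.12178754 0.0249589 ]
 [0.0675     0.002162   0.12133179 0.02535809]
 [0.0975     0.00214008 0.12217808 0.02501352]]
bar pitch deg 0.19380367706247656 z axis at t=0 0.10734205433265187 yaw err deg -0.008666924184228814 w at 0 0.002192492887366178 tip t 0.10080018936497757
tcp t,w 0.0025848209961233117 0.0021110036322201154 0.11359174972385093
t 20.4 pos [0.5379 0.178  0.1137] yaw_x -82.3 tool z [ 0.013 -0.015 -1.   ] F [ 0.32 -0.33 -7.22] T [0.064 0.037 0.02 ] w 0.0262
tool delta [0.001  0.0011 0.0077] norm 0.0079 twist 0.1
```

Call:
{"fn": "servo_tool", "kwargs": {"deltas": [{"x": 0.001,"y": 0.001,"z": 0.002,"twist": 0,"gripper": 0.0},{"x": 0,"y": 0,"z": 0.002,"twist": 0,"gripper": 0.0},{"x": 0,"y": 0,"z": 0,"twist": 0,"gripper": 0.0}]}}

```text
time: 20.7
tool_pos: [0.5371, 0.1766, 0.1095]
eef_rot: [0.753, -0.658, 0.01, 0.002]
wrist_force: [0.6, 0.9, -7.0]
width: 0.0259
```

```bash
python3 align.py w7;python3 tare.py 7.6 3
```

```text
foot t [-0.02917971  0.04364079] w [-0.04353655  0.04556107] z 0.012111654727075913
foot w mid slab 0.0010426846656018673
[[0.0375     0.00099857 0.11778453 0.02498377]
 [0.0675     0.00099243 0.11724499 0.02527611]
 [0.0975     0.00089761 0.1180456  0.02507918]]
bar pitch deg 0.2311692101125882 z axis at t=0 0.10323939739926284 yaw err deg -0.0241857265911768 w at 0 0.0009967113005609042 tip t 0.1000129875524615
tcp t,w 0.0017648814018369648 0.0009169861652035161 0.10952343003084737
3 [-7.3814  0.0243  0.0296] sd [0.3765 0.0437 0.0125] c raw 0.0032859179898617253
```

Call:
{"fn": "servo_tool", "kwargs": {"deltas": [{"x": 0,"y": 0,"z": 0.0012,"twist": 0,"gripper": 0.0},{"x": 0,"y": 0,"z": 0.001,"twist": 0,"gripper": 0.0},{"x": 0,"y": 0,"z": 0,"twist": 0,"gripper": 0.0}]}}

```text
time: 21.2
tool_pos: [0.5376, 0.1769, 0.1077]
eef_rot: [0.753, -0.658, 0.01, 0.001]
wrist_force: [0.3, -0.4, -7.1]
width: 0.0264
```

```bash
python3 align.py w8;python3 tare.py 7.6 3
```

```text
foot t [-0.02786812  0.04367786] w [-0.04347496  0.04550334] z 0.012115386314718812
foot w mid slab 0.0011130113982721242
[[0.0375     0.00117013 0.1159261  0.02498948]
 [0.0675     0.00113365 0.11548927 0.02528505]
 [0.0975     0.00113313 0.1164846  0.0249804 ]]
bar pitch deg 0.4093214163691206 z axis at t=0 0.10131970648798592 yaw err deg 0.01718279346629663 w at 0 0.0011101076178460173 tip t 0.1004547199669438
tcp t,w 0.0022432478394571053 0.0010698257134243354 0.1077195057605956
3 [-6.8858 -0.0101  0.0532] sd [0.4629 0.0244 0.0425] c raw -0.001465854516707728
```

Call:
{"fn": "servo_tool", "kwargs": {"deltas": [{"x": 0,"y": 0,"z": 0.001,"twist": 0,"gripper": 0.0},{"x": 0,"y": 0,"z": 0.0005,"twist": 0,"gripper": 0.0},{"x": 0,"y": 0,"z": 0,"twist": 0,"gripper": 0.0}]}}

```text
time: 21.7
tool_pos: [0.5377, 0.1769, 0.1063]
eef_rot: [0.753, -0.658, 0.01, 0.001]
wrist_force: [-0.1, 0.2, -7.5]
width: 0.0262
```

```bash
python3 align.py w9;python3 tare.py 7.6 3
```

```text
foot t [-0.02744909  0.04366392] w [-0.04349385  0.04555013] z 0.012107313177692008
foot w mid slab 0.0011173471124762968
[[0.0375     0.00111762 0.11456356 0.02496814]
 [0.0675     0.0011238  0.11410863 0.0253003 ]
 [0.0975     0.00112313 0.11506115 0.02501105]]
bar pitch deg 0.3478442318521326 z axis at t=0 0.10001675945471238 yaw err deg 0.005488643536801402 w at 0 0.0011138169030972976 tip t 0.10063872194662896
tcp t,w 0.0023983936721301826 0.0010507754311526864 0.10628864609248141
3 [-6.998  -0.0115  0.0593] sd [0.4332 0.0217 0.0338] c raw -0.0016393531797698594
```

Call:
{"fn": "servo_tool", "kwargs": {"deltas": [{"x": 0,"y": 0,"z": 0.0008,"twist": 0,"gripper": 0.0},{"x": 0,"y": 0,"z": 0,"twist": 0,"gripper": 0.0}]}}

```text
time: 22.1
tool_pos: [0.5379, 0.1769, 0.1057]
eef_rot: [0.753, -0.658, 0.01, 0.001]
wrist_force: [-0.8, 0.5, -7.1]
width: 0.0262
```

```bash
python3 tare.py 7.6 4; python3 -c "
from h import *
go(.5377,.1769,.106,-82.4)"
```

```text
4 [-6.7134 -0.0243  0.0773] sd [0.3102 0.0394 0.0271] c raw -0.0036172331311617213
t 22.3 pos [0.5379 0.1769 0.1057] yaw_x -82.3 tool z [ 0.015 -0.015 -1.   ] F [ 0.84 -0.63 -7.06] T [ 0.08  -0.062  0.008] w 0.0264
tool delta [ 0.      0.0002 -0.0003] norm 0.0004 twist 0.1
```

Call:
{"fn": "servo_tool", "kwargs": {"deltas": [{"x": 0,"y": 0,"z": 0.0008,"twist": 0,"gripper": 0.0},{"x": 0,"y": 0,"z": 0,"twist": 0,"gripper": 0.0}]}}

```text
time: 22.5
tool_pos: [0.538, 0.1769, 0.1056]
eef_rot: [0.753, -0.658, 0.01, 0.0]
wrist_force: [-0.4, -0.6, -6.4]
width: 0.0263
```

```bash
python3 tare.py 7.6 4; python3 -c "
from h import *
go(.5377,.1769,.106,-82.4)"
```

```text
4 [-4.3625  0.1554  0.0161] sd [0.4094 0.0233 0.0363] c raw 0.035633284589233344
t 22.7 pos [0.538  0.1769 0.1055] yaw_x -82.31 tool z [ 0.015 -0.014 -1.   ] F [ 0.57 -0.84 -3.79] T [-0.056  0.128 -0.039] w 0.0261
tool delta [-0.      0.0003 -0.0005] norm 0.0006 twist 0.09
```

```bash
python3 - <<'E'
from h import *
k=[]
for i,c in enumerate(['scene','top','top','scene','top','top']):
    rgb,d=ctrl.grab_frame(c); s=ctrl.get_state(); k.append(np.r_[s['wrist_force'],s['torque']])
    if i==0: cv2.imwrite('pics/c_scene.png',cv2.resize(cv2.cvtColor(rgb,cv2.COLOR_RGB2BGR)[120:320,260:460],(800,600) if 0 else (600,600)))
    if i==1: cv2.imwrite('pics/c_top.png',cv2.cvtColor(rgb,cv2.COLOR_RGB2BGR))
print(np.mean(k,0).round(3),np.std(k,0).round(3))
E
python3 align.py w10
```

```text
[-0.673 -0.459 -3.367 -0.011  0.172 -0.028] [0.641 0.244 0.657 0.031 0.028 0.024]
foot t [-0.02693537  0.04372656] w [-0.04356207  0.0455708 ] z 0.012118719781105222
foot w mid slab 0.0010563218208927798
[[0.0375     0.00116966 0.11382589 0.02497649]
 [0.0675     0.00115846 0.11345636 0.02532764]
 [0.0975     0.00114047 0.11449966 0.02496059]]
bar pitch deg 0.5064218660588511 z axis at t=0 0.09910478739480033 yaw err deg -0.007695044176427125 w at 0 0.0011571953609805753 tip t 0.10086635692614335
tcp t,w 0.0026969849424972087 0.0011012900441980326 0.10545857475796991
```

View pics/c_scene.png

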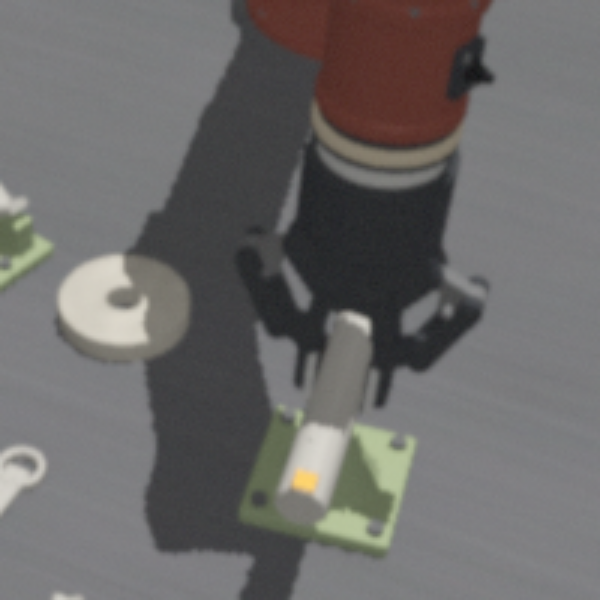

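View pics/c_top.png

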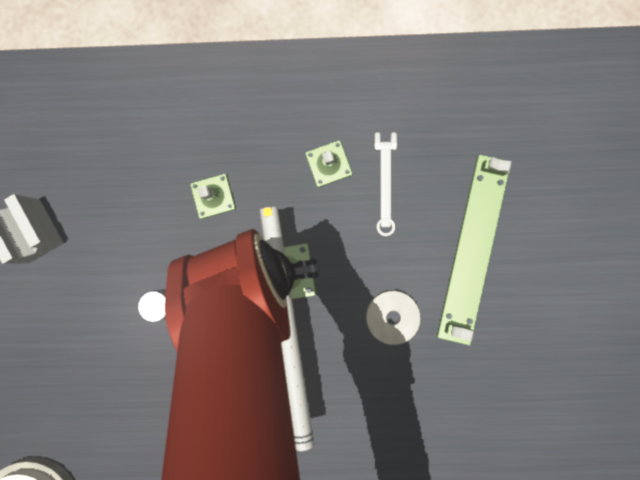

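Contact has been made with about 3.5 N taken by the rest. The pictures show nothing else touching: the bar runs from (268,210) to (303,445) in the top view. I'll settle a little more of the weight on the rest.

Call:
{"fn": "servo_tool", "kwargs": {"deltas": [{"x": 0,"y": 0,"z": 0.0007,"twist": 0,"gripper": 0.0},{"x": 0,"y": 0,"z": 0,"twist": 0,"gripper": 0.0}]}}

```text
time: 23.25
tool_pos: [0.538, 0.1769, 0.1054]
eef_rot: [0.753, -0.658, 0.011, 0.0]
wrist_force: [-0.5, -0.2, -4.1]
width: 0.0264
```

```bash
python3 tare.py 7.6 4; python3 align.py w11
```

```text
4 [-2.0898  0.2944 -0.011 ] sd [0.4344 0.0338 0.0234] c raw 0.14087167767817116
foot t [-0.02673675  0.04372819] w [-0.04351884  0.04554219] z 0.012110943621472997
foot w mid slab 0.0010577903145235351
[[0.0375     0.00113707 0.11376567 0.02500303]
 [0.0675     0.00117387 0.11340627 0.02525691]
 [0.0975     0.00102958 0.11450916 0.02510379]]
bar pitch deg 0.5164093297815496 z axis at t=0 0.0990765007773 yaw err deg -0.010905517017564549 w at 0 0.001165719239335667 tip t 0.1009027547162163
tcp t,w 0.0026959936272915167 0.0011163100180605998 0.10537247114265608
```

Call:
{"fn": "servo_tool", "kwargs": {"deltas": [{"x": 0,"y": 0,"z": 0,"twist": 0,"gripper": 0.034},{"x": 0,"y": 0,"z": 0,"twist": 0,"gripper": 0.036}]}}

```text
time: 23.7
tool_pos: [0.5401, 0.1776, 0.1063]
eef_rot: [0.753, -0.658, 0.012, -0.002]
wrist_force: [0.2, -0.3, -0.5]
width: 0.0362
```

```bash
python3 align.py w12; python3 tare.py 7.6 2
```

```text
foot t [-0.04351374  0.04365143] w [-0.04347156  0.04557459] z 0.01212328335166768
foot w mid slab 0.0010701923985939783
[[0.0375     0.0011574  0.11417614 0.02519111]
 [0.0675     0.00103137 0.11407821 0.0252005 ]
 [0.0975     0.00107886 0.11552995 0.02524957]]
bar pitch deg 1.1928568536036983 z axis at t=0 0.09903734733389415 yaw err deg -0.009458556678745452 w at 0 0.0010809655193152012 tip t 0.10063467650243106
tcp t,w 0.004844052522554984 0.0014662528827123426 0.10627097928055483
2 [-0.149   0.0484  0.0356] sd [0.1637 0.0322 0.0086] c raw 0.32498439949281754
```

```bash
python3 align.py w13 | grep -E "pitch|tcp"; python3 align.py w14 | grep pitch;python3 align.py w15 | grep pitch; python3 -c "
from h import *
print(ctrl.get_state()['time'])"
```

```text
bar pitch deg 1.3745997719786045 z axis at t=0 0.09907993097008673 yaw err deg 0.011946740082750196 w at 0 0.0010460186995944227 tip t 0.10056443737880884
tcp t,w 0.004459027693091586 0.001425684754932472 0.10617392265534512
bar pitch deg 1.4996043844162719 z axis at t=0 0.09893034274303536 yaw err deg -0.008029173151736064 w at 0 0.001077064093934331 tip t 0.10055438533060054
bar pitch deg 1.376984835647502 z axis at t=0 0.09908354780133471 yaw err deg -0.012736529014594739 w at 0 0.0010683889712990826 tip t 0.10064410301405494
24.0
```

```bash
for i in 1 2 3 4 5; do python3 align.py w16 | grep -o "pitch.*t=0 [0-9.]*"; done
```

```text
pitch deg 1.4420578170092144 z axis at t=0 0.09897547001972004
pitch deg 1.3989912602019352 z axis at t=0 0.09905623054545377
pitch deg 1.3195942792625381 z axis at t=0 0.09914897473204508
pitch deg 1.3039228180987992 z axis at t=0 0.09916272259772316
pitch deg 1.40282047121794 z axis at t=0 0.09903225296915892
```

The pitch holds steady at about 1.4° and is not growing. I'll open further.

Call:
{"fn": "servo_tool", "kwargs": {"deltas": [{"x": 0,"y": 0,"z": 0,"twist": 0,"gripper": 0.045},{"x": 0,"y": 0,"z": 0,"twist": 0,"gripper": 0.05}]}}

```text
time: 24.45
tool_pos: [0.539, 0.1773, 0.1057]
eef_rot: [0.753, -0.658, 0.011, -0.001]
wrist_force: [0.0, 0.2, -0.1]
width: 0.0499
```

```bash
for i in 1 2 3; do python3 align.py w17 | grep -o "pitch.*t=0 [0-9.]*"; done; python3 align.py w17
```

```text
pitch deg 1.4343876171266554 z axis at t=0 0.09901600187058932
pitch deg 1.4252815954222884 z axis at t=0 0.09903538345157346
pitch deg 1.3415242285606537 z axis at t=0 0.09912137675221959
foot t [-0.04468933  0.04371178] w [-0.04338649  0.04544549] z 0.012131373463612288
foot w mid slab 0.0010800721012693797
[[0.0375     0.00114051 0.11426335 0.02522378]
 [0.0675     0.00102949 0.11444358 0.02521803]
 [0.0975     0.00109953 0.1159635  0.0253358 ]]
bar pitch deg 1.4392489777579678 z axis at t=0 0.09899645538267819 yaw err deg -0.0032851278380476123 w at 0 0.0010593363341830885 tip t 0.10059033527252106
tcp t,w 0.003704874241862479 0.0012820387944001504 0.10570624956408982
```

Call:
{"fn": "servo_tool", "kwargs": {"deltas": [{"x": 0,"y": 0,"z": 0,"twist": 0,"gripper": 0.065},{"x": 0,"y": 0,"z": 0,"twist": 0,"gripper": 0.085},{"x": 0,"y": 0,"z": 0,"twist": 0,"gripper": 0.085},{"x": 0,"y": 0,"z": -0.005,"twist": 0,"gripper": 0.085},{"x": 0,"y": 0,"z": -0.012,"twist": 0,"gripper": 0.085},{"x": 0,"y": 0,"z": -0.02,"twist": 0,"gripper": 0.085},{"x": 0,"y": 0,"z": -0.03,"twist": 0,"gripper": 0.085},{"x": 0,"y": 0,"z": -0.03,"twist": 0,"gripper": 0.085},{"x": 0,"y": 0,"z": -0.02,"twist": 0,"gripper": 0.085},{"x": 0,"y": 0,"z": 0,"twist": 0,"gripper": 0.085},{"x": 0,"y": 0,"z": 0,"twist": 0,"gripper": 0.085}]}}

```text
time: 25.75
tool_pos: [0.5369, 0.1789, 0.2324]
eef_rot: [0.753, -0.658, 0.012, -0.002]
wrist_force: [-0.1, -0.7, -0.5]
width: 0.0852
```

```bash
cat > fin.py <<'E'
from h import *
import sys
go(.537,.176,.25,-82.4)
a=np.radians(7.6); b=np.array([np.cos(a),np.sin(a)]); nn=np.array([-b[1],b[0]]); c=np.array([.5355,.1755])
for cam in ['scene','top','wrist']:
    p=ctrl.camera_params(cam); rgb,d=save(sys.argv[1]+cam,cam); P=cloud(d,cam,p)
    rel=P[...,:2]-c; t=rel@b; w=rel@nn
    q=(d>0)&(abs(w)<.022)&(t>-.28)&(t<.12)&(P[...,2]>.07)&(P[...,2]<.135)
    if q.sum()<300: print(cam,'few',q.sum()); continue
    Q=[]
    lo,hi=np.percentile(t[q],[.3,99.7])
    for x in np.arange(lo+.008,min(hi-.025,.5),.01):
        k=q&(t>=x)&(t<x+.01)
        if k.sum()>15: Q.append([x+.005,np.percentile(P[...,2][k],95),np.percentile(w[k],[3,97]).mean()])
    Q=np.array(Q); pz=np.polyfit(Q[:,0],Q[:,1],1); pw=np.polyfit(Q[:,0],Q[:,2],1)
    print(cam,q.sum(),'t',lo.round(4),hi.round(4),'mid',round((lo+hi)/2,4),'pitch',np.degrees(pz[0]).round(2),'axis z at mid',(np.polyval(pz,(lo+hi)/2)-.014).round(4),'yaw err',np.degrees(pw[0]).round(2))
E
python3 fin.py f1
```

```text
t 25.75 pos [0.5369 0.1789 0.2324] yaw_x -82.32 tool z [ 0.021 -0.012 -1.   ] F [-0.1  -0.74 -0.48] T [ 0.024  0.017 -0.05 ] w 0.0852
tool delta [ 0.0032 -0.     -0.0176] norm 0.0179 twist 0.08
scene 2216 t -0.2372 0.1022 mid -0.0675 pitch 0.06 axis z at mid 0.1012 yaw err 0.03
top 3868 t -0.2569 0.1007 mid -0.0781 pitch -0.06 axis z at mid 0.1008 yaw err -0.12
wrist 12028 t -0.1303 0.1004 mid -0.0149 pitch 0.02 axis z at mid 0.1002 yaw err -0.02
```

View pics/f1scene.png

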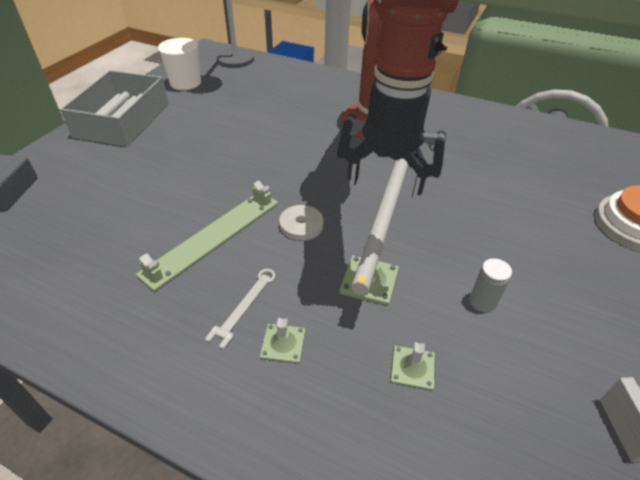

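The scene view shows the bar lying alone in the V of the large rest, from the tip at (362,283) to the far end at (402,165). The gripper is open above it, and all three cameras give a pitch within 0.1°. I'll do one last check for drift and for the bystanders, then hand in.

Call:
{"fn": "servo_tool", "kwargs": {"deltas": [{"x": 0,"y": 0,"z": 0,"twist": 0,"gripper": 0.085},{"x": 0,"y": 0,"z": 0,"twist": 0,"gripper": 0.085},{"x": 0,"y": 0,"z": 0,"twist": 0,"gripper": 0.085},{"x": 0,"y": 0,"z": 0,"twist": 0,"gripper": 0.085},{"x": 0,"y": 0,"z": 0,"twist": 0,"gripper": 0.085}]}}

```text
time: 26.4
tool_pos: [0.5349, 0.1782, 0.2274]
eef_rot: [0.753, -0.658, 0.009, 0.002]
wrist_force: [-0.2, -0.1, -0.6]
width: 0.085
```

```bash
python3 fin.py f2
python3 - <<'E'
from h import *
for l in ['grinding_wheel','spanner','oil']: print(l,[np.round(o['location'],3) for o in ctrl.spot_in('scene',l)][:1])
s=ctrl.get_state(); print(s['time'],abs(s['dq']).max()); print(ctrl.job_done())
E
```

```text
t 26.4 pos [0.5349 0.1782 0.2274] yaw_x -82.31 tool z [ 0.011 -0.016 -1.   ] F [-0.18 -0.09 -0.57] T [ 0.042 -0.021 -0.007] w 0.085
tool delta [ 0.0028 -0.002  -0.0226] norm 0.0228 twist 0.09
scene 2184 t -0.2284 0.1024 mid -0.063 pitch 0.01 axis z at mid 0.1011 yaw err 0.06
top 3854 t -0.2566 0.1008 mid -0.0779 pitch -0.04 axis z at mid 0.101 yaw err -0.17
wrist 12518 t -0.1307 0.1005 mid -0.0151 pitch -0.02 axis z at mid 0.1002 yaw err 0.03
grinding_wheel [array([ 0.464, -0.003,  0.018])]
spanner []
oil [array([0.508, 0.37 , 0.065])]
26.7 0.0019114266749884687
the job is handed in; nothing more can be done
None
```

The bar now lies in the V of the largest rest, level and let go, and I handed the job in at 26.7 s (no verdict is reported).

**What I did:** Three trial lifts from the cradle put the balance point about 80 mm from the middle, towards the brass tip. I gripped the bar there, carried it over and lowered it in small steps until the rest took the weight. Then I opened the fingers and moved the hand up clear.

**Last checks:**
- **Bar:** it is pitched less than 0.1° and turned less than 0.2° from the V. Its axis is 100–101 mm up and its middle is about 78 mm from the rest's. Two looks about 0.65 s apart matched.
- **Bystanders:** the grinding wheel and oil can are within about 2 mm of where they started. The network missed the spanner in the last look, so I have no final measurement for it. It looked unmoved in the picture just before that, and nothing came near it.

**What disagreed:**
- **First lift:** gripped at the middle, the bar slipped to about 11.5–14° of tilt, close to the 14° limit. I set it down at once.
- **Balance estimates:** that lift put the balance point at about 70 mm. The later lifts gave about 81 mm and then 79 mm.
- **Pitch after release:** the wrist camera read about 1.4° right after I opened the fingers. That was probably partly the raised brass tip, because all three cameras read about 0° once the hand was clear.

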